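# Microscope objectives onto the rack in order of length

## Robot

A 7-joint arm with a two-finger parallel gripper is mounted at the origin on the work surface. World frame = base frame: x ahead of the robot, y to its left, z up, the work surface at z = 0. Lengths are in m, angles in degrees, forces in N, time in s.
With the tool pointing down it reaches from about 0.425 to 0.875 m from the base axis. Payload 4.7 kg.
Tool frame: the origin (TCP) lies at the very end of the fingers, on their centre line; the grasp point (between the pads) lies 19 mm behind it; z points along the fingers, y is the line along which they close (so a half turn about z gives the same grasp; the last joint's range is limited). The gripper opens to 87 mm and grips with 3 to 60 N. Pads are 19 mm wide; open, the fingers measure 117 mm over their backs; the gripper's body (75 mm by 190 mm) begins 51 mm behind the grasp point.
Start: joints at [-65.082, 18.392, -4.016, 83.108, 1.295, 78.541, -3.26], TCP at [0.266, 0.593, 0.223] pointing down, gripper open.
Joint ranges: [-163.93, 163.93], [-17.29, 119.83], [-79.2, 71.16], [3.27, 140.29], [-89.18, 269.18], [5.43, 117.66], [-154.24, 154.24]. Speed limits (degrees/s): [147.25, 147.25, 180, 180, 180, 180, 180].

## Interface

Orientations are given as [roll, pitch, yaw] about the fixed x, y, z axes, in that order (R = Rz(yaw) Ry(pitch) Rx(roll)).
In Python, from cell import get_obs, eyes, env gives the robot as it stands.
- The arm moves only by the tool servo_tool, never from a script. Its argument "series" is a list that holds one entry, the list of rows, each a list of 7 numbers: the shift along the tool's x, y, z in units of 300 mm (1.0 is 300 mm), then the turn, a rotation vector about the tool's x, y, z in units of pi rad (1.0 is pi rad), then the opening, from 0 (shut) to 1 (fully open). In form: [[[tx, ty, tz, wx, wy, wz, gripper], ...]]. A call has 1 to 12 rows; each row is the pose to reach, as a shift and turn from the pose commanded when the call began, along the tool's axes at that moment, turning the shorter way round; what a row does not reach only later rows make up. A row lasts 1/12 s, in which the tool goes at most 41.7 mm and 7.16 degrees, less where a joint would pass 70% of its speed; a pose out of reach is approached as far as the arm can. A call with a number of a shift or a turn outside -1 to 1 is refused whole. A call with a gripper value outside its range is refused whole. The fingers move at their own pace and stop on an object; "grip_force" is the grip in N (left out, the last holds). Time passes only in rows, so rows that repeat a pose let the fingers close. It gives the time, the measured TCP pose, the force, the opening and the grip force at its end, in the units of the state.
- get_obs(): the state, without advancing time (a new reading comes with each control period).
- eyes.read_camera(name): name is "side" or "top" or "wrist"; returns a dict with "frame" (480x640x3 uint8, red, green, blue), "depth" (480x640 float32, m along the optical axis (not along the pixel's ray), 0 where there is no reading), "fx", "fy", "cx", "cy" (pixels), "origin" and "rotation" of the camera in the world; the wrist camera has in their place "mount" (4x4, takes a point from camera to tool coordinates, whose origin is the TCP and whose axes are the flange's). Camera axes: x right, y down, z forward; pixel columns grow to the right and rows downward; lengths in m; the calibration is good to about 2 mm. A picture is of the moment at which its call begins: read the wrist's pose just before it.
- env.sign_off(): hands the job in; it is judged then, once.
The state is a dict: "time_s": time; "qpos": joint angles; "joint_velocities": joint speeds; "effort": joint torques, N m; "tool_pos": TCP position; "tool_rot": TCP orientation; "force": force on the tool from outside, world axes, zero at the start; "wrist_torque": the same for the moment, N m; "grip_width": finger opening in m; "grasp_force": force on a finger pad.
Only numpy, scipy, OpenCV 4.12 (cv2) and the standard library are available. Lean on these libraries where they do the work, as an engineer would, in place of code of your own. Each camera call takes 0.05 s, during which the arm holds its last target. There are 200 camera calls.

## Task

Stand the four microscope objectives upright on the rack, one centred on each grey pad, in order of length: the shortest next to the white end tile, the longest at the other end. They are delicate, so never tip one over, and set each down gently rather than dropping it; leave the black eyepiece where it stands.

Things in the scene. Friction and masses are not known exactly. Their poses are not given: they have to be found in the camera images.
- obj_red_mid (a point): The shortest microscope objective: a loose upright silver barrel 28 mm in diameter and 42 mm tall, standing nose up on its black screw cap, with a red ring round its shoulder that also shows from above. Straight-sided (28 mm) from its foot to 32 mm, the top 10 mm is a narrower nose. The point is its centre, 21 mm above its underside; z is up. Mass 45 to 180 g.
- obj_yellow_mid (a point): The second shortest microscope objective: a loose upright silver barrel 28 mm in diameter and 50 mm tall, standing nose up on its black screw cap, with a yellow ring round its shoulder that also shows from above. Straight-sided (28 mm) from its foot to 40 mm, the top 10 mm is a narrower nose. The point is its centre, 25 mm above its underside; z is up. Mass 45 to 180 g.
- obj_green_mid (a point): The second longest microscope objective: a loose upright silver barrel 28 mm in diameter and 58 mm tall, standing nose up on its black screw cap, with a green ring round its shoulder that also shows from above. Straight-sided (28 mm) from its foot to 48 mm, the top 10 mm is a narrower nose. The point is its centre, 29 mm above its underside; z is up. Mass 45 to 180 g.
- obj_blue_mid (a point): The longest microscope objective: a loose upright silver barrel 28 mm in diameter and 66 mm tall, standing nose up on its black screw cap, with a blue ring round its shoulder that also shows from above. Straight-sided (28 mm) from its foot to 56 mm, the top 10 mm is a narrower nose. The point is its centre, 33 mm above its underside; z is up. Mass 45 to 180 g.
- pad_a: One of the four round grey pads on the rack, 44 mm in diameter; the outermost pad at one end (the pads stand in the order a, b, c, d along the rack, 62 mm apart in a straight line). Fixed. Origin at the centre of its underside; its flat top, on which an objective stands, is 2 mm above the origin and 10 mm above the table. Its y axis runs along the row (from d towards a), its x axis across it. The rack is a fixed black bar 330 x 70 mm, 8 mm thick, lying on the table.
- pad_b: One of the four round grey pads on the rack, 44 mm in diameter; an inner pad (the pads stand in the order a, b, c, d along the rack, 62 mm apart in a straight line). Fixed. Origin at the centre of its underside; its flat top, on which an objective stands, is 2 mm above the origin and 10 mm above the table. Its y axis runs along the row (from d towards a), its x axis across it. The rack is a fixed black bar 330 x 70 mm, 8 mm thick, lying on the table.
- pad_c: One of the four round grey pads on the rack, 44 mm in diameter; an inner pad (the pads stand in the order a, b, c, d along the rack, 62 mm apart in a straight line). Fixed. Origin at the centre of its underside; its flat top, on which an objective stands, is 2 mm above the origin and 10 mm above the table. Its y axis runs along the row (from d towards a), its x axis across it. The rack is a fixed black bar 330 x 70 mm, 8 mm thick, lying on the table.
- pad_d: One of the four round grey pads on the rack, 44 mm in diameter; the outermost pad at one end (the pads stand in the order a, b, c, d along the rack, 62 mm apart in a straight line). Fixed. Origin at the centre of its underside; its flat top, on which an objective stands, is 2 mm above the origin and 10 mm above the table. Its y axis runs along the row (from d towards a), its x axis across it. The rack is a fixed black bar 330 x 70 mm, 8 mm thick, lying on the table.
- white_tile: White tile, 56 x 26 mm and 4 mm thick, fixed on the rack beyond the outermost pad at one of its two ends (52 mm from that pad's centre; either end, it differs from start to start): it marks the end for the shortest objective. A dark steel tile of the same size is at the other end. Origin at the centre of its underside.
- eyepiece_mid (a point): A loose eyepiece that is not part of the job and stands among the objectives: black head 35 mm in diameter on a 23 mm steel tube, 42 mm tall. The point is its centre, 21 mm above its underside.

How it is judged:
By the outcome, as a careful person would: the job done as asked, in the order asked, and still so for the second after the job is handed in, with the robot touching nothing.
It also fails if it takes over 128 s, if anything falls off the work surface, if the arm or the gripper's body presses on something with over 40 N, if the wrist force passes 120 N, or if a joint passes its speed limit or range.

## Working session

There is one attempt and no reset: what is moved stays moved. The work goes in short steps, Python scripts to look and compute and a tool call to move; the robot and the scene stay as the last step left them, time stands still between calls to the robot, and variables do not carry over. Pictures are saved under pics/ and viewed, at most 14 in all, crops included, and the job is handed in when it is done.

Besides the shell and the picture viewer there is one more tool, called after "Call:" as name(argument=value, ...) on one line, values as JSON. servo_tool: Moves the arm, as the interface text tells. Shifts and turns lie within -1 to 1; 1 stands for 300 mm of shift or pi rad of turn. Its arguments: {"type":"object","properties":{"series":{"type":"array"},"grip_force":{"type":"number"}},"required":["series"]}

```bash
mkdir -p pics; ls
python3 - <<'E'
from cell import get_obs, eyes
import cv2,numpy as np
o=get_obs(); print({k:np.round(v,3) for k,v in o.items()})
for n in ("top","side"):
    c=eyes.read_camera(n); cv2.imwrite(f"pics/{n}0.png",c["frame"][...,::-1]); np.savez(f"{n}0.npz",**c)
    print(n,c["fx"],c["cx"],c["cy"],np.round(c["origin"],3),np.round(c["rotation"],3).tolist())
E
```

```text
pics
{'time_s': np.float64(0.0), 'qpos': array([-65.082,  18.439,  -4.015,  83.175,   1.294,  78.541,  -3.261]), 'joint_velocities': array([ 0.065, -0.009,  0.074,  0.041,  0.093,  0.04 ,  0.104]), 'effort': array([ 0.0000e+00, -4.9128e+01, -4.0400e-01, -3.1254e+01, -6.4000e-02,
        4.4000e-02,  0.0000e+00]), 'tool_pos': array([0.265, 0.593, 0.221]), 'tool_rot': array([-1.7989e+02,  5.0000e-03,  1.5589e+02]), 'force': array([-0.081, -0.203, -0.203]), 'wrist_torque': array([ 0.006, -0.016,  0.008]), 'grasp_force': np.float64(0.0), 'grip_width': np.float64(0.087)}
top 520.2247133083715 320.43801788932393 239.29618738976626 [0.4   0.007 0.96 ] [-169.967, 1.005, -91.263]
side 519.9835538118994 321.30913387678027 241.51902982263107 [ 0.382 -0.483  0.671] [-139.341, -0.311, -21.419]
```

View pics/top0.png

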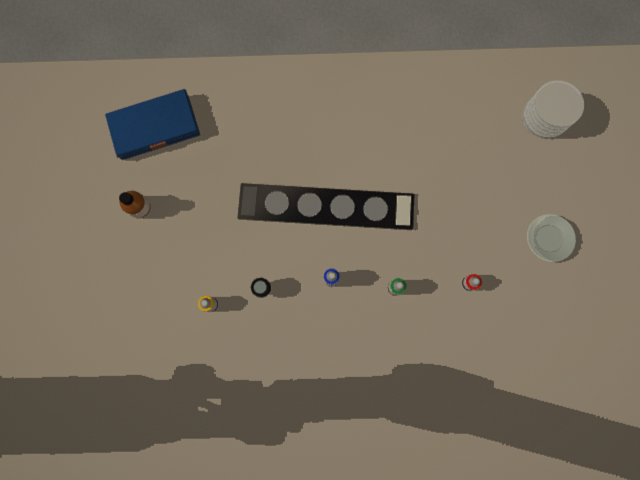

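View pics/side0.png

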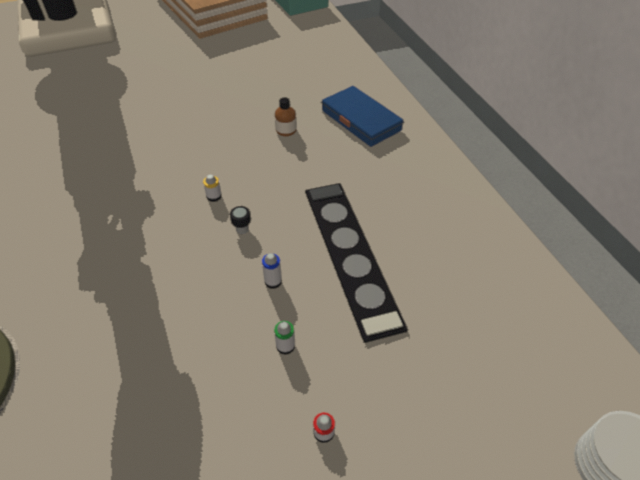

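The top view shows the objects and the rack. Objects: yellow (207,304), eyepiece (261,288), blue (332,277), green (398,287), red (473,283). The pads are at (277,203), (310,205), (342,207) and (375,209), with the white tile at (403,210), the right-hand (−y) end. The side view agrees.

```bash
cat > h.py <<'E'
import numpy as np, cv2
from scipy.spatial.transform import Rotation as Ro
from cell import get_obs, eyes
def rot(r):
    r=np.asarray(r,float)
    return r if r.shape==(3,3) else Ro.from_euler("xyz",r,degrees=True).as_matrix()
def cam(n):
    o=get_obs(); c=eyes.read_camera(n)
    if n=="wrist":
        T=np.eye(4);T[:3,:3]=rot(o["tool_rot"]);T[:3,3]=o["tool_pos"]
        M=T@np.asarray(c["mount"]); return c,M[:3,:3],M[:3,3],o
    return c,rot(c["rotation"]),np.asarray(c["origin"]),o
def plane(c,R,p,uv,z):
    uv=np.atleast_2d(uv).astype(float)
    d=np.c_[(uv[:,0]-c["cx"])/c["fx"],(uv[:,1]-c["cy"])/c["fy"],np.ones(len(uv))]@R.T
    return p+d*((z-p[2])/d[:,2])[:,None]
HUE={"red":(172,8,.042),"yellow":(18,32,.050),"green":(45,85,.058),"blue":(105,130,.066)}
def ring(c,col,smin=120):
    """largest blob of the ring's colour; returns mask"""
    hsv=cv2.cvtColor(c["frame"],cv2.COLOR_RGB2HSV);a,b,_=HUE[col];h=hsv[...,0]
    m=((h>=a)&(h<=b) if a<b else (h>=a)|(h<=b))&(hsv[...,1]>smin)&(hsv[...,2]>50)
    return m.astype(np.uint8)
def blobs(m,amin):
    n,l,s,ce=cv2.connectedComponentsWithStats(m)
    return [(s[i,4],s[i,:4].tolist(),ce[i],l==i) for i in range(1,n) if s[i,4]>=amin]
E
python3 - <<'E'
from h import *
c,R,p,o=cam("top"); print(np.round(R,2).tolist())
for k in HUE:
    for a,bb,ce,_ in blobs(ring(c,k),30):
        if a<800: print(k,a,bb,ce.round(1),plane(c,R,p,ce,HUE[k][2]-.010)[0].round(4))
g=cv2.cvtColor(c["frame"],cv2.COLOR_RGB2GRAY)
sub=((g>80)).astype(np.uint8); sub[:,:235]=0;sub[:,418:]=0;sub[:183]=0;sub[230:]=0
for a,bb,ce,_ in blobs(sub,200):
    if a<1500: print("pad",a,bb,ce.round(1),plane(c,R,p,ce,.010)[0].round(4))
print("eyepiece",plane(c,R,p,(261,287),.042))
E
```

```text
[[-0.02, -0.98, 0.17], [-1.0, 0.02, 0.01], [-0.02, -0.17, -0.98]]
red 115 [466, 274, 16, 16] [473.2 281.5] [ 0.4817 -0.25    0.032 ]
yellow 122 [198, 296, 16, 16] [205.7 303.1] [0.454 0.225 0.04 ]
green 85 [391, 278, 15, 16] [398.  285.8] [ 0.4759 -0.1141  0.048 ]
blue 89 [324, 269, 15, 15] [330.9 276.3] [0.4946 0.0027 0.056 ]
pad 1068 [235, 183, 161, 47] [283.2 222. ] [0.6033 0.089  0.01  ]
pad 1036 [247, 183, 171, 47] [361.9 188. ] [ 0.665  -0.0602  0.01  ]
pad 435 [265, 191, 24, 24] [276.3 202.3] [0.6414 0.1018 0.01  ]
pad 430 [298, 193, 23, 24] [309.  204.4] [0.6358 0.0403 0.01  ]
pad 426 [331, 195, 23, 24] [342.  206.5] [ 0.6301 -0.0216  0.01  ]
pad 421 [396, 195, 15, 31] [402.9 209.7] [ 0.6209 -0.1352  0.01  ]
pad 429 [364, 197, 24, 24] [375.  208.6] [ 0.6244 -0.0832  0.01  ]
eyepiece [[0.4799919  0.12675337 0.042     ]]
```

Call:
servo_tool(series=[[[-0.86,-0.69,0,0,0,0.366,1],[-0.86,-0.69,0,0,0,0.366,1],[-0.86,-0.69,0,0,0,0.366,1],[-0.86,-0.69,0,0,0,0.366,1],[-0.86,-0.69,0,0,0,0.366,1],[-0.86,-0.69,0,0,0,0.366,1],[-0.86,-0.69,0,0,0,0.366,1],[-0.86,-0.69,0,0,0,0.366,1],[-0.86,-0.69,0,0,0,0.366,1],[-0.86,-0.69,0,0,0,0.366,1],[-0.86,-0.69,0,0,0,0.366,1],[-0.86,-0.69,0,0,0,0.366,1]]], grip_force=15)

```text
time_s: 1.15
tool_pos: [0.4155, 0.3003, 0.2224]
tool_rot: [-180.0, -0.0, 90.3]
force: [0.1, 0.2, -0.0]
grip_width: 0.0869
grasp_force: 0.0
```

Call:
servo_tool(series=[[[-0.25,0.128,0.1,0,0,0,0.8],[-0.25,0.128,0.1,0,0,0,0.8],[-0.25,0.128,0.1,0,0,0,0.8],[-0.25,0.128,0.1,0,0,0,0.8]]])

```text
time_s: 1.48
tool_pos: [0.4551, 0.2218, 0.1913]
tool_rot: [-179.9, 0.1, 89.9]
force: [0.7, 0.4, 1.0]
grip_width: 0.0719
grasp_force: 0.0
```

```bash
cat > look.py <<'E'
import sys
from h import *
c,R,p,o=cam("wrist"); col=sys.argv[1]
print(o["tool_pos"].round(4),o["tool_rot"].round(2),"cam",p.round(3))
m=ring(c,col); bl=max(blobs(m,100),key=lambda b:b[0]); zs=HUE[col][2]-.010
print(bl[0],bl[1],bl[2].round(1),"ring->",plane(c,R,p,bl[2],zs)[0].round(4))
# depth points on the shoulder plane
v,u=np.nonzero(c["depth"]>0); d=c["depth"][v,u]
P=np.c_[(u-c["cx"])/c["fx"]*d,(v-c["cy"])/c["fy"]*d,d]@R.T+p
k=bl[3][v,u]&(abs(P[:,2]-zs)<.004)
if k.sum()>20:
    (x,y),r=cv2.minEnclosingCircle(P[k,:2].astype(np.float32)*1000); print("shoulder circle mm",round(x,1),round(y,1),round(r,1))
cv2.imwrite(f"pics/{sys.argv[2]}.png",c["frame"][...,::-1])
E
python3 look.py yellow w1
```

```text
[0.4551 0.2218 0.1913] [-1.799e+02  1.200e-01  8.993e+01] cam [0.454 0.308 0.353]
6875 [261, 391, 353, 25] [448.5 405.3] ring-> [0.6015 0.0095 0.04  ]
```

View pics/w1.png

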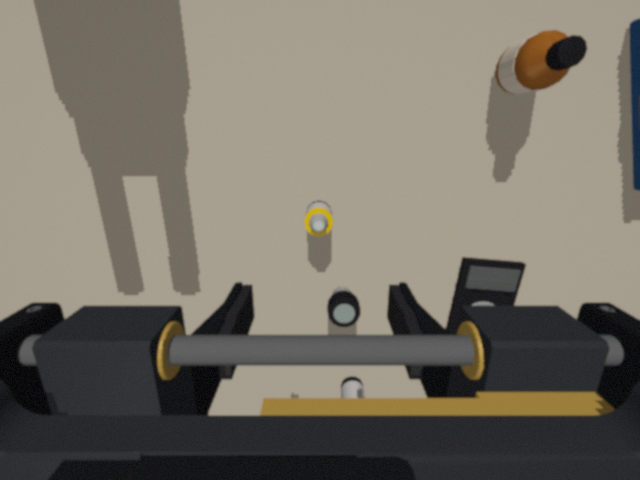

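The wrist view has +x to the right and +y up. The yellow ring is at (319,222) and the eyepiece at (343,306). The mask caught the gripper's gold part at rows above 390, so I'll restrict the search to the upper rows.

```bash
sed -i 's/^m=ring(c,col);/m=ring(c,col); m[280:]=0;/' look.py; python3 look.py yellow w2
```

```text
[0.4545 0.2243 0.192 ] [-1.7993e+02  1.0000e-02  9.0080e+01] cam [0.453 0.31  0.354]
333 [305, 211, 28, 28] [318.9 223.6] ring-> [0.4517 0.229  0.04  ]
shoulder circle mm 451.7 228.4 13.7
```

Call:
servo_tool(series=[[[0.013,-0.008,0.13,0,0,0,0.8],[0.013,-0.008,0.26,0,0,0,0.8],[0.013,-0.008,0.38,0,0,0,0.8],[0.013,-0.008,0.48,0,0,0,0.8],[0.013,-0.008,0.55,0,0,0,0.8],[0.013,-0.008,0.59,0,0,0,0.7],[0.013,-0.008,0.6,0,0,0,0.6],[0.013,-0.008,0.6,0,0,0,0.5],[0.013,-0.008,0.6,0,0,0,0.42],[0.013,-0.008,0.6,0,0,0,0.36],[0.013,-0.008,0.6,0,0,0,0.3],[0.013,-0.008,0.6,0,0,0,0.2]]], grip_force=15)

```text
time_s: 2.58
tool_pos: [0.4531, 0.2285, 0.0136]
tool_rot: [179.9, -0.1, 90.0]
force: [0.5, 0.5, 0.1]
grip_width: 0.0311
grasp_force: 0.0
```

Call:
servo_tool(series=[[[0,0,0,0,0,0,0.1],[0,0,0,0,0,0,0.1],[0,0,0,0,0,0,0.1],[0,0,0,0,0,0,0.1]]])

```text
time_s: 2.92
tool_pos: [0.453, 0.2283, 0.0134]
tool_rot: [179.9, -0.1, 90.0]
force: [-1.3, 0.3, 5.8]
grip_width: 0.0276
grasp_force: 15.0
```

Call:
servo_tool(series=[[[0,0,-0.05,0,0,0,0.1],[0,0,-0.14,0,0,0,0.1],[0,0,-0.24,0,0,0,0.1],[0,0,-0.3,0,0,0,0.1],[-0.05,0.035,-0.3,0,0,0,0.1],[-0.13,0.09,-0.3,0,0,0,0.1],[-0.23,0.16,-0.3,0,0,0,0.1],[-0.33,0.235,-0.3,0,0,0,0.1],[-0.44,0.31,-0.3,0,0,0,0.1],[-0.54,0.38,-0.3,0,0,0,0.1],[-0.62,0.44,-0.3,0,0,0,0.1],[-0.7,0.5,-0.3,0,0,0,0.1]]])

```text
time_s: 3.92
tool_pos: [0.6029, 0.0157, 0.102]
tool_rot: [-180.0, 0.0, 89.9]
force: [-0.3, 0.7, -0.8]
grip_width: 0.0272
grasp_force: 15.0
```

```bash
cat > pads.py <<'E'
import sys
from h import *
c,R,p,o=cam("wrist"); print(o["tool_pos"].round(4),o["tool_rot"].round(2),o["grip_width"],o["grasp_force"],p.round(3))
g=cv2.cvtColor(c["frame"],cv2.COLOR_RGB2GRAY); g[290:]=0
m=(g>75).astype(np.uint8)
for a,bb,ce,_ in blobs(m,300):
    if a<20000 : print("pad?",a,bb,ce.round(1),plane(c,R,p,ce,.010)[0].round(4))
cv2.imwrite(f"pics/{sys.argv[1]}.png",c["frame"][...,::-1])
E
python3 pads.py w3
```

```text
[0.6029 0.0157 0.102 ] [-1.7995e+02  3.0000e-02  8.9940e+01] 0.02722628482455674 15.001113982871175 [0.602 0.102 0.264]
pad? 3556 [341, 24, 87, 50] [383.1  48.5] [0.6438 0.1565 0.01  ]
pad? 1274 [95, 63, 39, 42] [114.1  83.6] [0.4598 0.1354 0.01  ]
pad? 3494 [340, 97, 65, 68] [372.3 130.5] [0.6389 0.1045 0.01  ]
pad? 2809 [332, 185, 60, 60] [361.5 214.6] [0.6334 0.0429 0.01  ]
```

View pics/w3.png

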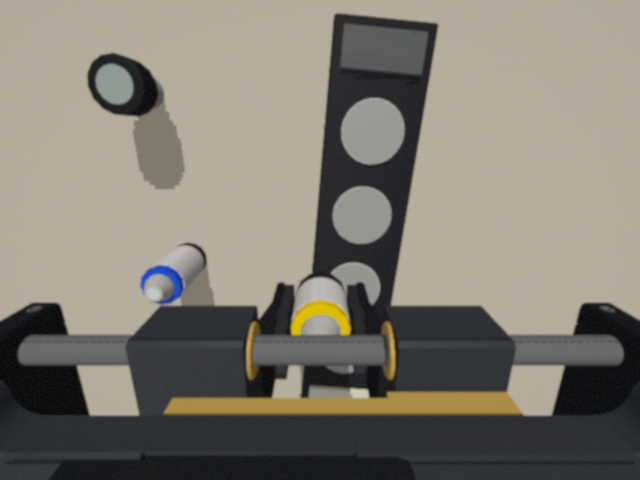

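The wrist view shows pads a and b at (372,130) and (361,215), and the yellow objective held upright at (320,318). The wrist and top estimates differ by about 2.5 mm, so I use their midpoint.

Call:
servo_tool(series=[[[-0.06,0.045,0,0,0,0,0.1],[-0.115,0.087,0,0,0,0,0.1],[-0.115,0.087,0.0,0,0,0,0.1],[-0.115,0.087,0.05,0,0,0,0.1],[-0.115,0.087,0.12,0,0,0,0.1],[-0.115,0.087,0.18,0,0,0,0.1],[-0.115,0.087,0.22,0,0,0,0.1],[-0.115,0.087,0.24,0,0,0,0.1],[-0.115,0.087,0.24,0,0,0,0.1],[-0.115,0.087,0.24,0,0,0,0.1]]])

```text
time_s: 4.8
tool_pos: [0.6288, -0.0164, 0.0308]
tool_rot: [180.0, 0.0, 90.0]
force: [0.9, -0.8, -0.9]
grip_width: 0.0275
grasp_force: 15.0
```

Call:
servo_tool(series=[[[-0.008,0,0,0,0,0,0.1],[-0.008,0,0.008,0,0,0,0.1],[-0.008,0,0.013,0,0,0,0.1],[-0.008,0,0.018,0,0,0,0.1],[-0.008,0,0.022,0,0,0,0.1],[-0.008,0,0.025,0,0,0,0.1],[-0.008,0,0.025,0,0,0,0.1],[-0.008,0,0.025,0,0,0,0.1]]])

```text
time_s: 5.47
tool_pos: [0.6287, -0.0189, 0.0235]
tool_rot: [180.0, -0.0, 90.0]
force: [-1.2, -0.0, 3.3]
grip_width: 0.0274
grasp_force: 15.0
```

Call:
servo_tool(series=[[[0,0,0,0,0,0,0.4],[0,0,0,0,0,0,0.5],[0,0,0,0,0,0,0.65],[0,0,-0.03,0,0,0,0.7],[0,0,-0.12,0,0,0,0.7],[0,0,-0.25,0,0,0,0.7],[0,0,-0.38,0,0,0,0.7],[-0.06,-0.1,-0.5,0,0,0,0.7],[-0.13,-0.21,-0.55,0,0,0,0.7],[-0.2,-0.32,-0.55,0,0,0,0.7],[-0.27,-0.43,-0.55,0,0,0,0.7],[-0.31,-0.51,-0.55,0,0,0,0.7]]])

```text
time_s: 6.47
tool_pos: [0.4733, -0.115, 0.1892]
tool_rot: [179.9, 0.0, 89.8]
force: [-0.4, -0.2, 0.7]
grip_width: 0.061
grasp_force: 0.0
```

Call:
servo_tool(series=[[[0,0,0,0,0,0,0.7],[0,0,0,0,0,0,0.7]]])

```text
time_s: 6.63
tool_pos: [0.475, -0.1129, 0.1891]
tool_rot: [179.9, -0.1, 89.9]
force: [0.8, 1.2, -0.4]
grip_width: 0.061
grasp_force: 0.0
```

```bash
python3 look.py green w4
python3 - <<'E'
from h import *
c,R,p,o=cam("top")
b=max([b for b in blobs(ring(c,"yellow"),30) if b[0]<800],key=lambda b:b[0]); print(b[0],b[2],plane(c,R,p,b[2],.050))
cv2.imwrite("pics/top1.png",c["frame"][130:330,150:520,::-1].repeat(2,0).repeat(2,1))
E
```

```text
[ 0.475  -0.1129  0.1891] [ 1.7986e+02 -1.1000e-01  8.9850e+01] cam [ 0.474 -0.027  0.352]
238 [307, 217, 28, 28] [320.3 228.7] ring-> [ 0.4742 -0.1101  0.048 ]
shoulder circle mm 474.4 -112.0 13.2
123 [342.50406504 201.6097561 ] [[ 0.62941376 -0.02153684  0.05      ]]
```

View pics/top1.png

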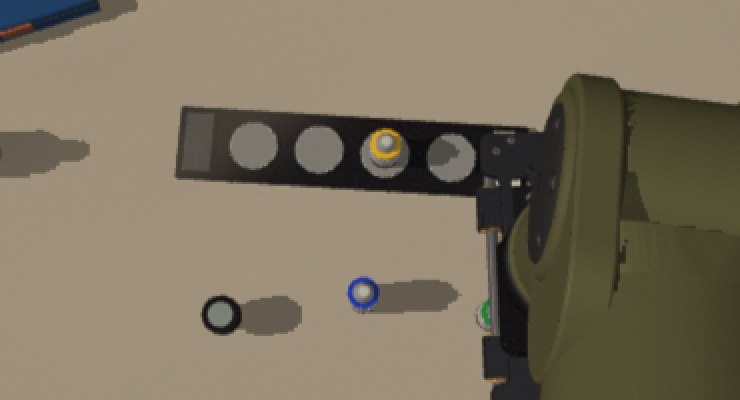

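The yellow objective stands upright, centred on its pad at crop (385,150); the measured offset is under 1 mm. Next is green.

Call:
servo_tool(series=[[[0,0,0.13,0,0,0,0.7],[0,0,0.26,0,0,0,0.7],[0,0,0.38,0,0,0,0.7],[0,0,0.48,0,0,0,0.7],[0,0,0.55,0,0,0,0.7],[0,0,0.575,0,0,0,0.65],[0,0,0.575,0,0,0,0.5],[0,0,0.575,0,0,0,0.4],[0,0,0.575,0,0,0,0.3],[0,0,0.575,0,0,0,0.2],[0,0,0.575,0,0,0,0.1],[0,0,0.575,0,0,0,0.1]]])

```text
time_s: 7.73
tool_pos: [0.4766, -0.112, 0.0167]
tool_rot: [179.9, -0.0, 90.0]
force: [-1.3, -0.3, 4.1]
grip_width: 0.0279
grasp_force: 15.0
```

Call:
servo_tool(series=[[[0,0,0,0,0,0,0.1],[0,0,0,0,0,0,0.1],[0,0,0,0,0,0,0.1]]])

```text
time_s: 7.98
tool_pos: [0.4766, -0.112, 0.0167]
tool_rot: [179.9, -0.0, 90.0]
force: [0.1, 0.5, 7.3]
grip_width: 0.0274
grasp_force: 15.0
```

Call:
servo_tool(series=[[[0,0,-0.06,0,0,0,0.1],[0,0,-0.16,0,0,0,0.1],[0,0,-0.27,0,0,0,0.1],[0.02,0.02,-0.34,0,0,0,0.1],[0.07,0.07,-0.35,0,0,0,0.1],[0.14,0.14,-0.35,0,0,0,0.1],[0.22,0.225,-0.35,0,0,0,0.1],[0.3,0.31,-0.35,0,0,0,0.1],[0.38,0.39,-0.35,0,0,0,0.1],[0.45,0.465,-0.35,0,0,0,0.1],[0.495,0.51,-0.35,0,0,0,0.1],[0.513,0.527,-0.35,0,0,0,0.1]]])

```text
time_s: 8.98
tool_pos: [0.6352, 0.0459, 0.1198]
tool_rot: [180.0, -0.1, 90.3]
force: [-0.9, 0.2, -1.0]
grip_width: 0.0279
grasp_force: 15.0
```

Call:
servo_tool(series=[[[0,0,0,0,0,0,0.1],[0,0,0.06,0,0,0,0.1],[0,0,0.14,0,0,0,0.1],[0,0,0.21,0,0,0,0.1],[0,0,0.26,0,0,0,0.1],[0,0,0.285,0,0,0,0.1],[0,0,0.285,0,0,0,0.1],[0,0,0.285,0,0,0,0.1]]])

```text
time_s: 9.65
tool_pos: [0.6335, 0.0408, 0.0356]
tool_rot: [180.0, 0.0, 89.9]
force: [0.1, -0.5, -0.2]
grip_width: 0.0273
grasp_force: 15.0
```

Call:
servo_tool(series=[[[0.004,0.003,0.006,0,0,0,0.1],[0.004,0.003,0.012,0,0,0,0.1],[0.004,0.003,0.018,0,0,0,0.1],[0.004,0.003,0.022,0,0,0,0.1],[0.004,0.003,0.026,0,0,0,0.1],[0.004,0.003,0.03,0,0,0,0.1],[0.004,0.003,0.03,0,0,0,0.1],[0.004,0.003,0.03,0,0,0,0.1]]])

```text
time_s: 10.32
tool_pos: [0.6348, 0.0432, 0.0268]
tool_rot: [180.0, -0.0, 90.0]
force: [-1.3, -0.3, 5.3]
grip_width: 0.0275
grasp_force: 15.0
```

Call:
servo_tool(series=[[[0,0,0,0,0,0,0.4],[0,0,0,0,0,0,0.5],[0,0,0,0,0,0,0.65],[0,0,-0.03,0,0,0,0.7],[0,0,-0.12,0,0,0,0.7],[0,0,-0.25,0,0,0,0.7],[0,0,-0.38,0,0,0,0.7],[-0.03,-0.1,-0.5,0,0,0,0.7],[-0.06,-0.21,-0.55,0,0,0,0.7],[-0.09,-0.32,-0.55,0,0,0,0.7],[-0.12,-0.42,-0.55,0,0,0,0.7],[-0.135,-0.467,-0.55,0,0,0,0.7]]])

```text
time_s: 11.32
tool_pos: [0.4916, 0.0011, 0.1919]
tool_rot: [-180.0, -0.1, 89.9]
force: [0.1, -1.0, 0.3]
grip_width: 0.0611
grasp_force: 0.0
```

Call:
servo_tool(series=[[[0,0,0,0,0,0,0.7],[0,0,0,0,0,0,0.7]]])

```text
time_s: 11.48
tool_pos: [0.4948, 0.0026, 0.192]
tool_rot: [179.9, -0.1, 90.0]
force: [0.3, 0.5, 0.8]
grip_width: 0.061
grasp_force: 0.0
```

```bash
python3 look.py blue w5
```

```text
[0.4948 0.0026 0.192 ] [ 1.7987e+02 -9.0000e-02  8.9990e+01] cam [0.493 0.088 0.354]
282 [306, 217, 28, 28] [319.5 229.1] ring-> [0.4932 0.0064 0.056 ]
shoulder circle mm 493.0 4.7 13.6
```

View pics/w5.png

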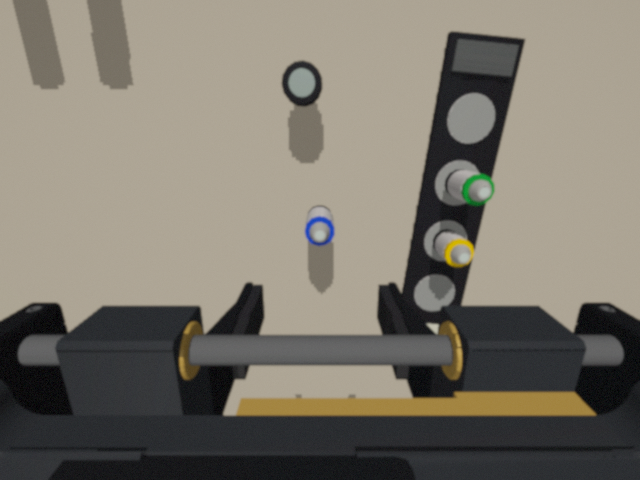

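Green (477,189) and yellow (459,251) stand upright on their pads. The blue ring is at (319,231), almost directly under the tool.

Call:
servo_tool(series=[[[0.005,-0.003,0.13,0,0,0,0.7],[0.005,-0.003,0.26,0,0,0,0.7],[0.005,-0.003,0.38,0,0,0,0.7],[0.005,-0.003,0.48,0,0,0,0.7],[0.005,-0.003,0.55,0,0,0,0.7],[0.005,-0.003,0.573,0,0,0,0.65],[0.005,-0.003,0.573,0,0,0,0.5],[0.005,-0.003,0.573,0,0,0,0.4],[0.005,-0.003,0.573,0,0,0,0.3],[0.005,-0.003,0.573,0,0,0,0.2],[0.005,-0.003,0.573,0,0,0,0.1],[0.005,-0.003,0.573,0,0,0,0.1]]])

```text
time_s: 12.53
tool_pos: [0.4946, 0.0043, 0.0203]
tool_rot: [179.9, -0.0, 90.0]
force: [-1.2, 0.1, 4.0]
grip_width: 0.0275
grasp_force: 15.0
```

Call:
servo_tool(series=[[[0,0,0,0,0,0,0.1],[0,0,0,0,0,0,0.1],[0,0,0,0,0,0,0.1]]])

```text
time_s: 12.78
tool_pos: [0.4946, 0.0043, 0.0203]
tool_rot: [179.9, -0.0, 90.0]
force: [-0.9, 0.7, 7.8]
grip_width: 0.0278
grasp_force: 15.0
```

Call:
servo_tool(series=[[[0,0,-0.06,0,0,0,0.1],[0,0,-0.16,0,0,0,0.1],[0,0,-0.27,0,0,0,0.1],[0.015,0.02,-0.34,0,0,0,0.1],[0.05,0.07,-0.35,0,0,0,0.1],[0.1,0.14,-0.35,0,0,0,0.1],[0.15,0.22,-0.35,0,0,0,0.1],[0.2,0.295,-0.35,0,0,0,0.1],[0.25,0.37,-0.35,0,0,0,0.1],[0.295,0.435,-0.35,0,0,0,0.1],[0.32,0.475,-0.35,0,0,0,0.1],[0.329,0.485,-0.35,0,0,0,0.1]]])

```text
time_s: 13.78
tool_pos: [0.6403, 0.105, 0.1232]
tool_rot: [-180.0, -0.0, 90.1]
force: [-0.1, 0.3, -1.7]
grip_width: 0.0273
grasp_force: 15.0
```

Call:
servo_tool(series=[[[0,0,0,0,0,0,0.1],[0,0,0.06,0,0,0,0.1],[0,0,0.14,0,0,0,0.1],[0,0,0.21,0,0,0,0.1],[0,0,0.26,0,0,0,0.1],[0,0,0.285,0,0,0,0.1],[0,0,0.285,0,0,0,0.1],[0,0,0.285,0,0,0,0.1]]])

```text
time_s: 14.45
tool_pos: [0.6388, 0.1022, 0.0391]
tool_rot: [-180.0, 0.0, 90.0]
force: [0.0, -0.0, -1.1]
grip_width: 0.0275
grasp_force: 15.0
```

Call:
servo_tool(series=[[[0.003,0.004,0.006,0,0,0,0.1],[0.003,0.004,0.012,0,0,0,0.1],[0.003,0.004,0.018,0,0,0,0.1],[0.003,0.004,0.022,0,0,0,0.1],[0.003,0.004,0.026,0,0,0,0.1],[0.003,0.004,0.029,0,0,0,0.1],[0.003,0.004,0.029,0,0,0,0.1],[0.003,0.004,0.029,0,0,0,0.1]]])

```text
time_s: 15.12
tool_pos: [0.6404, 0.1038, 0.0305]
tool_rot: [180.0, -0.0, 90.0]
force: [-1.7, -1.3, 2.1]
grip_width: 0.0276
grasp_force: 15.0
```

Call:
servo_tool(series=[[[0,0,0,0,0,0,0.4],[0,0,0,0,0,0,0.5],[0,0,0,0,0,0,0.65],[0,0,-0.03,0,0,0,0.7],[0,0,-0.12,0,0,0,0.7],[0,0,-0.25,0,0,0,0.7],[0,0,-0.38,0,0,0,0.7],[-0.05,-0.05,-0.5,0,0,0,0.7],[-0.14,-0.11,-0.55,0,0,0,0.7],[-0.25,-0.17,-0.55,0,0,0,0.7],[-0.36,-0.23,-0.55,0,0,0,0.7],[-0.47,-0.29,-0.55,0,0,0,0.7]]])

```text
time_s: 16.12
tool_pos: [0.5528, -0.0387, 0.1963]
tool_rot: [179.9, -0.0, 90.0]
force: [0.3, -0.1, -0.4]
grip_width: 0.0607
grasp_force: 0.0
```

Call:
servo_tool(series=[[[-0.11,-0.04,0,0,0,0,0.7],[-0.22,-0.08,0,0,0,0,0.7],[-0.34,-0.12,0,0,0,0,0.7],[-0.45,-0.16,0,0,0,0,0.7],[-0.56,-0.19,0,0,0,0,0.7],[-0.65,-0.22,0,0,0,0,0.7],[-0.71,-0.24,0,0,0,0,0.7],[-0.71,-0.24,0,0,0,0,0.7],[-0.71,-0.24,0,0,0,0,0.7]]])

```text
time_s: 16.87
tool_pos: [0.4809, -0.2516, 0.1956]
tool_rot: [179.9, -0.0, 89.8]
force: [0.5, 0.8, 0.6]
grip_width: 0.0607
grasp_force: 0.0
```

```bash
python3 look.py red w6
```

```text
[ 0.4809 -0.2516  0.1956] [ 1.7994e+02 -1.0000e-02  8.9830e+01] cam [ 0.48  -0.166  0.358]
302 [307, 209, 27, 27] [320.3 221.8] ring-> [ 0.4799 -0.248   0.032 ]
shoulder circle mm 480.0 -248.7 13.6
```

View pics/w6.png

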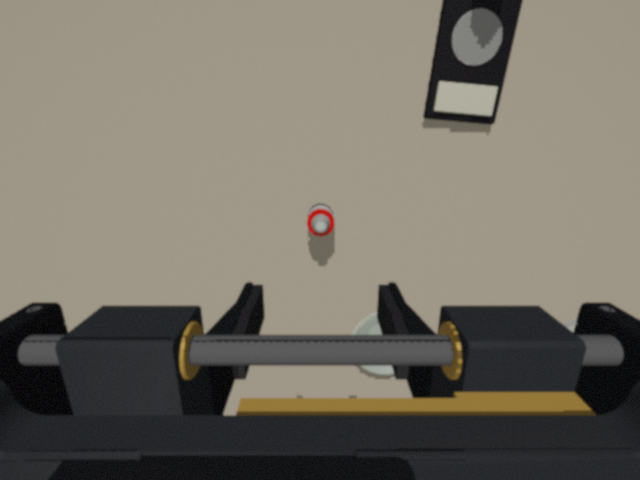

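The red ring is at (320,222); the white tile and its empty pad are at upper right (466,98) and (476,38). The bowl is clear of the gripper.

Call:
servo_tool(series=[[[0.008,0,0.13,0,0,0,0.7],[0.008,0,0.26,0,0,0,0.7],[0.008,0,0.39,0,0,0,0.7],[0.008,0,0.5,0,0,0,0.7],[0.008,0,0.58,0,0,0,0.7],[0.008,0,0.62,0,0,0,0.65],[0.008,0,0.63,0,0,0,0.5],[0.008,0,0.63,0,0,0,0.4],[0.008,0,0.63,0,0,0,0.3],[0.008,0,0.63,0,0,0,0.2],[0.008,0,0.63,0,0,0,0.1],[0.008,0,0.63,0,0,0,0.1]]])

```text
time_s: 17.92
tool_pos: [0.4825, -0.2482, 0.0074]
tool_rot: [179.9, 0.0, 90.0]
force: [-0.7, 1.4, 4.7]
grip_width: 0.0275
grasp_force: 15.0
```

Call:
servo_tool(series=[[[0,0,0,0,0,0,0.1],[0,0,0,0,0,0,0.1],[0,0,0,0,0,0,0.1]]])

```text
time_s: 18.17
tool_pos: [0.4824, -0.2482, 0.0073]
tool_rot: [179.9, 0.0, 90.0]
force: [-0.5, 0.9, 7.1]
grip_width: 0.0275
grasp_force: 15.0
```

Call:
servo_tool(series=[[[0,0,-0.06,0,0,0,0.1],[0,0,-0.16,0,0,0,0.1],[0,0,-0.27,0,0,0,0.1],[0.02,0.02,-0.34,0,0,0,0.1],[0.07,0.06,-0.35,0,0,0,0.1],[0.15,0.125,-0.35,0,0,0,0.1],[0.24,0.2,-0.35,0,0,0,0.1],[0.33,0.275,-0.35,0,0,0,0.1],[0.42,0.35,-0.35,0,0,0,0.1],[0.49,0.415,-0.35,0,0,0,0.1],[0.54,0.455,-0.35,0,0,0,0.1],[0.557,0.47,-0.35,0,0,0,0.1]]])

```text
time_s: 19.17
tool_pos: [0.6242, -0.0762, 0.1106]
tool_rot: [180.0, -0.1, 90.3]
force: [-0.1, 0.3, -0.8]
grip_width: 0.0273
grasp_force: 15.0
```

Call:
servo_tool(series=[[[0,0,0,0,0,0,0.1],[0,0,0.06,0,0,0,0.1],[0,0,0.14,0,0,0,0.1],[0,0,0.21,0,0,0,0.1],[0,0,0.26,0,0,0,0.1],[0,0,0.285,0,0,0,0.1],[0,0,0.285,0,0,0,0.1],[0,0,0.285,0,0,0,0.1]]])

```text
time_s: 19.83
tool_pos: [0.622, -0.0823, 0.026]
tool_rot: [180.0, 0.0, 89.9]
force: [1.0, 1.0, -0.2]
grip_width: 0.0278
grasp_force: 15.0
```

Call:
servo_tool(series=[[[0.004,0.004,0.006,0,0,0,0.1],[0.004,0.004,0.012,0,0,0,0.1],[0.004,0.004,0.018,0,0,0,0.1],[0.004,0.004,0.022,0,0,0,0.1],[0.004,0.004,0.026,0,0,0,0.1],[0.004,0.004,0.029,0,0,0,0.1],[0.004,0.004,0.029,0,0,0,0.1],[0.004,0.004,0.029,0,0,0,0.1]]])

```text
time_s: 20.5
tool_pos: [0.6237, -0.0795, 0.0174]
tool_rot: [180.0, -0.0, 90.0]
force: [-1.9, 1.2, 5.5]
grip_width: 0.0274
grasp_force: 15.0
```

Call:
servo_tool(series=[[[0,0,0,0,0,0,0.4],[0,0,0,0,0,0,0.5],[0,0,0,0,0,0,0.65],[0,0,-0.03,0,0,0,0.7],[0,0,-0.12,0,0,0,0.7],[0,0,-0.25,0,0,0,0.7],[0,0,-0.38,0,0,0,0.7],[-0.1,-0.05,-0.5,0,0,0,0.7],[-0.2,-0.11,-0.6,0,0,0,0.7],[-0.3,-0.17,-0.6,0,0,0,0.7],[-0.42,-0.23,-0.6,0,0,0,0.7],[-0.53,-0.29,-0.6,0,0,0,0.7]]])

```text
time_s: 21.5
tool_pos: [0.5361, -0.2409, 0.1989]
tool_rot: [179.8, 0.0, 90.0]
force: [1.4, -0.6, -0.8]
grip_width: 0.0606
grasp_force: 0.0
```

Call:
servo_tool(series=[[[-0.12,-0.05,0,0,0,0,0.7],[-0.24,-0.1,0,0,0,0,0.7],[-0.34,-0.13,0,0,0,0,0.7],[-0.4,-0.15,0,0,0,0,0.7],[-0.4,-0.15,0,0,0,0,0.7],[-0.4,-0.15,0,0,0,0,0.7],[-0.4,-0.15,0,0,0,0,0.7]]])

```text
time_s: 22.08
tool_pos: [0.4922, -0.3576, 0.1969]
tool_rot: [180.0, -0.1, 90.1]
force: [0.2, 0.8, -0.5]
grip_width: 0.0607
grasp_force: 0.0
```

Run:
```python
from h import *
c,R,p,o=cam("top"); print(o["tool_pos"])
for k in HUE:
    for a,bb,ce,_ in blobs(ring(c,k),30):
        if a<400: print(k,a,ce.round(1),plane(c,R,p,ce,HUE[k][2]-.010+(.010))[0].round(4))
cv2.imwrite("pics/top2.png",c["frame"][130:330,150:520,::-1].repeat(2,0).repeat(2,1))
```

```text
[ 0.49224914 -0.35755871  0.19685533]
red 115 [375.9 204.6] [ 0.6242 -0.0821  0.042 ]
yellow 125 [342.4 201.6] [ 0.6295 -0.0213  0.05  ]
yellow 118 [591.8 232.2] [ 0.5623 -0.4596  0.05  ]
green 91 [307.8 198.1] [0.6354 0.0404 0.058 ]
blue 64 [272.6 195.8] [0.6394 0.1026 0.066 ]
```

View pics/top2.png

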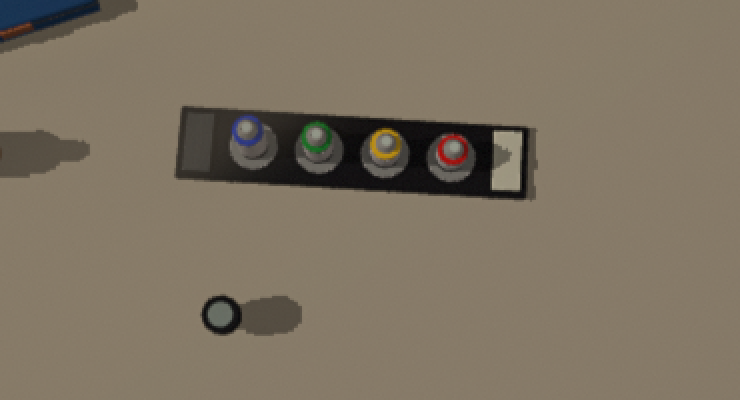

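All four stand upright within about 2 mm of their pad centres. In crop pixels they are red (452,150) next to the white tile, yellow (385,145), green (317,138) and blue (248,132). The eyepiece has not moved, at (221,315).

```bash
python3 -c "
from cell import env
print(env.sign_off())"
```

```text
the job is handed in; nothing more can be done
None
```

The job is handed in at about 22 s of the 128 s allowed: red, yellow, green and blue stand upright in that order from the white tile, each within about 2 mm of its pad centre in the last top-camera view, and the eyepiece was not moved.

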